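Return the bench tools to their fitted nests

ROBOT

A 6-joint arm with a two-finger parallel gripper is mounted at the origin on the work surface; the furniture and walls round the work are solid. World frame = base frame: x ahead of the robot, y to its left, z up, the work surface at z = 0. Lengths are in mm, angles in degrees, forces in N, time in s.
With the tool pointing down it reaches from about 350 to 850 mm from the base axis. Payload 8.1 kg.
Tool frame: the origin (TCP) lies midway between the tips of the shut fingers; the grasp point (between the pads) lies 19 mm behind it (r.pinch_z is the distance from the TCP to the grasp point, in mm); z points along the fingers, y is the line along which they close (so a half turn about z gives the same grasp; the last joint's range is limited). The gripper opens to 85 mm and grips with 20 to 120 N. Pads are 22 mm wide; open, the fingers measure 114 mm over their backs; the gripper's body (76 mm by 85 mm) begins 54 mm behind the grasp point. The pads swing forward as they close: fully open they stand 13 mm farther back than shut.
Start: joints at [-75.08, 7.471, 85.268, -0, 87.261, -4.893], TCP at [203.39, -564.48, 231.292] pointing down, gripper open.
Joint ranges: [-169.43, 169.43], [-51.17, 129.36], [1.28, 143.12], [-76.62, 256.62], [0, 156.53], [-152.29, 152.29]. Speed limits (degrees/s): [136.94, 136.94, 159.86, 180, 180, 180].

INTERFACE

Orientations are given as [roll, pitch, yaw] about the fixed x, y, z axes, in that order (R = Rz(yaw) Ry(pitch) Rx(roll)).
In Python, from bench import sensors, optics, job, r gives the robot as it stands.
- The arm moves only by the tool play_rows, never from a script. Its argument "motion" is a list that holds one entry, the list of rows, each a list of 6 numbers: the shift along the tool's x, y, z in cm, then the turn, a rotation vector about the tool's x, y, z in degrees. In form: [[[x, y, z, ax, ay, az], ...]]. A call has 1 to 5 rows; each row is the pose to reach, as a shift and turn from the pose commanded when the call began, along the tool's axes at that moment; what a row does not reach only later rows make up. A row lasts 1/10 s, in which the tool goes at most 50 mm and 8.59 degrees, less where a joint would pass 70% of its speed; a pose out of reach is approached as far as the arm can. A call with a gripper value outside its range is refused whole. "jaw" is the opening, from 0 (shut) to 1 (fully open), set as the call begins (left out, the last holds). The fingers move at their own pace and stop on an object; "squeeze" is the grip in N (left out, the last holds). Time passes only in rows, so rows that repeat a pose let the fingers close. It gives the time, the measured TCP pose, the force, the opening and the grip force at its end, in the units of the state.
- sensors.sense(): the state, without advancing time (a new reading comes with each control period).
- optics.snapshot(name): name is "side" or "top"; returns a dict with "pixels" (400x640x3 uint8, red, green, blue), "mtx" (3x3 intrinsics, pixels), "k1" (the pictures are not rectified: a ray, as slopes to the right and down, at radius r is drawn at 1 + k1 r^2 times it, then the intrinsics apply), "R" (3x3) and "t" (3): a world point X has camera coordinates R X + t. Camera axes: x right, y down, z forward; pixel columns grow to the right and rows downward; lengths in mm; the calibration is good to about 2 mm. A picture is of the moment at which its call begins. There is no depth.
- job.hand_in(): hands the job in; it is judged then, once.
The state is a dict: "time": time; "joint_pos": joint angles; "qd": joint speeds; "joint_efforts": joint torques, N m; "tool_pos": TCP position; "tcp_rot": TCP orientation; "ft_force": force on the tool from outside, world axes, zero at the start; "wrist_torque": the same for the moment, N m; "finger_gap": finger opening in mm; "grip_force": force on a finger pad.
Only numpy, scipy, OpenCV 4.12 (cv2) and the standard library are available. Lean on these libraries where they do the work, as an engineer would, in place of code of your own. Each camera call takes 0.05 s, during which the arm holds its last target. There are 200 camera calls.

TASK

Put the four loose bench tools away, each in the wooden nest that is made for its shape and size: the knocking block, the eraser, the brass weight and the glue stick. Each must end standing upright or lying flat as it does now, right down on the floor of its own nest (long things lengthways in it), not perched on the rim or the corner pieces. Leave the stapler and the tape dispenser where they are.

Things in the scene. Friction and masses are not known exactly. Their poses are not given: they have to be found in the camera images.
- knocking_block: Wooden knocking block with black rubber faces, a rectangular bar 51 x 110 x 50 mm (x, y, z), 0.3 to 0.52 kg, lying on the table. Origin: centre of its underside; y along its length, z up. Grasp across the 51 mm (x). Belongs in block_nest.
- eraser: Small white eraser in a blue sleeve, 23 x 55 x 15 mm (x, y, z), about 0.03 kg, lying flat. Origin: centre of its underside; y along its length, z up. Grasp across the 23 mm (x). Belongs in eraser_nest.
- weight: Round brass check weight with a knob on top, standing: body 36 mm in diameter and about 40 mm high, then a neck and a knob about 15 mm wide, 57 mm high in all; 0.37 to 0.65 kg. Origin: centre of its underside, z up. Grasp the body from any side. Belongs in weight_nest.
- glue_stick: Slim white and blue glue stick, standing: 24 mm in diameter, 86 mm high, about 0.03 kg. Origin: centre of its underside, z up. Belongs in glue_nest.
- block_nest: The larger oblong nest, 81 x 140 mm (x, y) and 12 mm high over all, pale wood, dark rubber floor, fixed to the table. Origin: centre of its underside, z up. Floor 4 mm above the table; recess 67 x 126 mm (x, y), edged by four L-shaped corner pieces 7 mm thick, 8 mm above the floor, with arms of 18 mm (x) and 28 mm (y); the middle 70 mm of each long side is open down to the floor for the fingers. y along its length.
- eraser_nest: The smaller oblong nest, 53 x 85 mm (x, y) and 12 mm high over all, pale wood, dark rubber floor, fixed to the table. Origin: centre of its underside, z up. Floor 4 mm above the table; recess 39 x 71 mm (x, y), edged by four L-shaped corner pieces 7 mm thick, 8 mm above the floor, with arms of 10 mm (x) and 12 mm (y); the middle 47 mm of each long side is open down to the floor for the fingers. y along its length.
- weight_nest: The square block with the larger round hole: 76 x 76 x 12 mm, pale wood, dark rubber floor, fixed to the table. Origin: centre of its underside, z up. Round blind hole in the middle, 52 mm in diameter and 8 mm deep (its floor 4 mm above the table).
- glue_nest: The square block with the smaller round hole: 62 x 62 x 12 mm, pale wood, dark rubber floor, fixed to the table. Origin: centre of its underside, z up. Round blind hole in the middle, 40 mm in diameter and 8 mm deep (its floor 4 mm above the table).
- stapler: Bystander: dark blue and black stapler, 36 x 150 x 66 mm (y along its length), loose on the left, beyond the tools. Origin: centre of its underside. Leave it alone.
- tape_dispenser: Bystander: grey tape dispenser, 62 x 160 x 98 mm (y along its length), loose on the right, beyond the nests. Origin: centre of its underside. Leave it alone.
Mind the look-alikes: they are no part of the job. Of the things that look like the glue_stick, the smallest one is meant.

How it is judged (in metres and radians):
At the end, for the whole second after the job is handed in: Each of the four tools is in its own nest: centre within 12 mm of the nest's centre horizontally, underside on the nest's floor (1 to 7 mm above the nest's underside), within 0.1 rad of upright, block and eraser within 0.35 rad of lengthways (either way round), all at rest (horizontal distance between knocking_block and block_nest below 0.012 m and z of knocking_block in the frame of block_nest between 0.001 and 0.007 m and angle between each of knocking_block, eraser, weight, glue_stick's own z axis and vertical below 0.1 rad and linear speed of each of knocking_block, eraser, weight, glue_stick below 0.02 m/s and angular speed of each of knocking_block, eraser, weight, glue_stick below 0.2 rad/s and angle between the y axis of knocking_block and the y axis of block_nest, either way round below 0.35 rad and horizontal distance between eraser and eraser_nest below 0.012 m and z of eraser in the frame of eraser_nest between 0.001 and 0.007 m and angle between the y axis of eraser and the y axis of eraser_nest, either way round below 0.35 rad and horizontal distance between weight and weight_nest below 0.012 m and z of weight in the frame of weight_nest between 0.001 and 0.007 m and horizontal distance between glue_stick and glue_nest below 0.012 m and z of glue_stick in the frame of glue_nest between 0.001 and 0.007 m); the robot touches nothing.
It fails at once if the stapler is pushed more than 30 mm from its place (distance of stapler from where it was at the start of the episode above 0.03 m).
It fails at once if the tape dispenser is pushed more than 30 mm from its place (distance of tape_dispenser from where it was at the start of the episode above 0.03 m).
It also fails if it takes over 122 s, if anything falls off the work surface, if the arm or the gripper's body presses on something with over 40 N, if the wrist force passes 120 N, or if a joint passes its speed limit or range.

## Working session

There is one attempt and no reset: what is moved stays moved. The work goes in short steps, Python scripts to look and compute and a tool call to move; the robot and the scene stay as the last step left them, time stands still between calls to the robot, and variables do not carry over. Pictures are saved under pics/ and viewed, at most 18 in all, crops included, and the job is handed in when it is done.

Besides the shell and the picture viewer there is one more tool, called after ">>>" in YAML: its name, and indented under it one key for each argument. play_rows: Moves the arm, as the interface text tells. Its arguments: {"type":"object","properties":{"motion":{"type":"array","items":{"type":"array","items":{"type":"array","items":{"type":"number"}}}},"jaw":{"type":"number"},"squeeze":{"type":"number"}},"required":["motion"]}

```bash
ls; mkdir -p pics; python3 - <<'E'
from bench import sensors, optics, job, r
import cv2
for n in("top","side"):
    s=optics.snapshot(n); cv2.imwrite(f"pics/{n}0.png",s["pixels"][:,:,::-1]); print(n,s["mtx"],s["k1"],s["R"],s["t"])
print(sensors.sense(), r.pinch_z)
E
```

```text
pics
top [[393.84460124   0.         315.35195394]
 [  0.         393.84460124 202.32700817]
 [  0.           0.           1.        ]] 0.03410254162461554 [[ 0.02763314 -0.99961671 -0.00168365]
 [-0.98854556 -0.02707701 -0.14847392]
 [ 0.14837142  0.00576717 -0.98891489]] [  -4.35805691  558.08064288 1284.50067431]
side [[421.27512441   0.         327.2889449 ]
 [  0.         421.27512441 204.01294604]
 [  0.           0.           1.        ]] 0.00672164113899098 [[-0.99905679 -0.03560011  0.02486281]
 [-0.04130326  0.60240176 -0.79712368]
 [ 0.01340029 -0.79739874 -0.60330397]] [ 549.13385864   54.52884593 1560.43125531]
{'time': 0.1, 'joint_pos': array([-7.50808072e+01,  7.51134621e+00,  8.53247800e+01, -4.85959194e-04,
        8.72622825e+01, -4.89376711e+00]), 'qd': array([ 0.00584164,  0.06812134, -0.09187373,  0.01472136, -0.09535399,
        0.04983469]), 'joint_efforts': array([ 1.73267701e-03, -5.70947671e+01, -5.01943946e+01,  2.05216622e-05,
        8.01601476e-03, -1.28407169e-05]), 'tool_pos': array([ 203.24913497, -563.98140692,  230.32676935]), 'tcp_rot': array([-1.79901909e+02, -7.91150526e-03,  1.98129768e+01]), 'ft_force': array([ 0.65920712, -0.45132192, -0.74940898]), 'wrist_torque': array([-0.04833783, -0.02121718,  0.04534083]), 'grip_force': 0.0, 'finger_gap': 85.09198909041386} 18.700000000000003
```

View pics/top0.png

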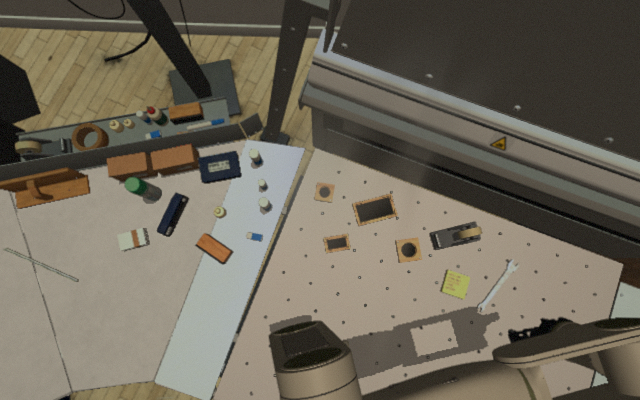

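View pics/side0.png

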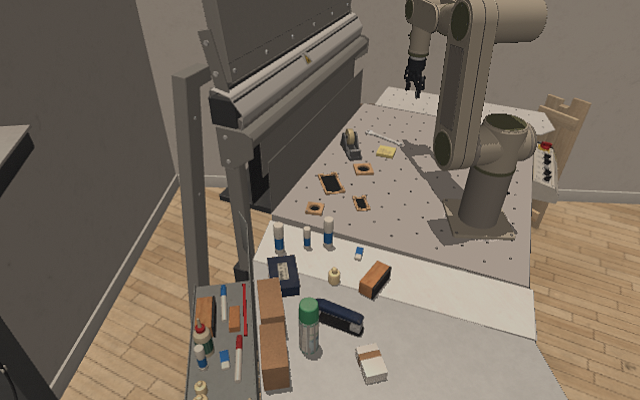

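The top view shows these objects:

| Object | Top-view pixel |
|---|---|
| Knocking block | (214,248) |
| Eraser | (255,237) |
| Weight | (220,212) |
| Block nest | (375,209) |
| Eraser nest | (337,243) |
| Weight nest | (408,250) |
| Glue nest | (325,192) |

Glue-stick candidates are at top (255,157), (262,184) and (265,204), which match side (279,236), (307,237) and (328,232). The middle one looks smallest, so I'll confirm it in an enlarged crop.

```bash
cat > h.py <<'E'
import numpy as np, cv2
from bench import sensors, optics, job, r
def ray(s,p):
    d=np.array([s["k1"],0,0,0,0],float); d=np.array([s["k1"],0,0,0],float)
    q=cv2.undistortPoints(np.array([[p]],float),s["mtx"],d)[0,0]
    R=np.array(s["R"]);t=np.array(s["t"])
    return -R.T@t, R.T@np.array([q[0],q[1],1.])
def plane(s,p,z=0):
    c,d=ray(s,p); return c+d*(z-c[2])/d[2]
def tri(s1,p1,s2,p2):
    A=[];b=[]
    for s,p in((s1,p1),(s2,p2)):
        c,d=ray(s,p); d=d/np.linalg.norm(d); M=np.eye(3)-np.outer(d,d); A.append(M);b.append(M@c)
    return np.linalg.lstsq(np.vstack(A),np.hstack(b),rcond=None)[0]
def proj(s,X):
    return cv2.projectPoints(np.array([X],float),cv2.Rodrigues(np.array(s["R"]))[0],np.array(s["t"],float),s["mtx"],np.array([s["k1"],0,0,0.]))[0][0,0]
E
python3 - <<'E'
from h import *
T=optics.snapshot("top");S=optics.snapshot("side")
np.set_printoptions(precision=1,suppress=True)
for n,a,b in(("glA",(255,157),(279,224)),("glM",(262,182),(307,229)),("glC",(265,203),(328,219)),("er",(255,237),(359,253)),("wt",(220,212),(334,270))):
    print(n,tri(T,a,S,b),plane(T,a))
t=T["pixels"][:,:,::-1];s=S["pixels"][:,:,::-1]
c1=cv2.resize(t[140:270,190:290],None,fx=4,fy=4,interpolation=cv2.INTER_CUBIC)
c2=cv2.resize(s[210:300,260:400],None,fx=2.8,fy=2.8,interpolation=cv2.INTER_CUBIC)
W=np.zeros((520,795,3),np.uint8);W[:520,:400]=c1;W[:c2.shape[0],402:402+c2.shape[1]]=c2[:,:393]
c3=cv2.resize(t[170:270,305:435],None,fx=2.6,fy=2.6)
W[255:255+c3.shape[0],402:402+c3.shape[1]]=c3
cv2.imwrite("pics/crop1.png",W)
E
```

```text
glA [694.6 210.3 110.7] [720.2 228.8   0. ]
glM [613.2 188.7  77.9] [631.  199.9   0. ]
glC [542.7 171.2 108.4] [557.1 185.9   0. ]
er [437.7 214.    4.4] [438.5 214.6   0. ]
wt [517.6 329.9  39.1] [521.4 339.7   0. ]
```

View pics/crop1.png

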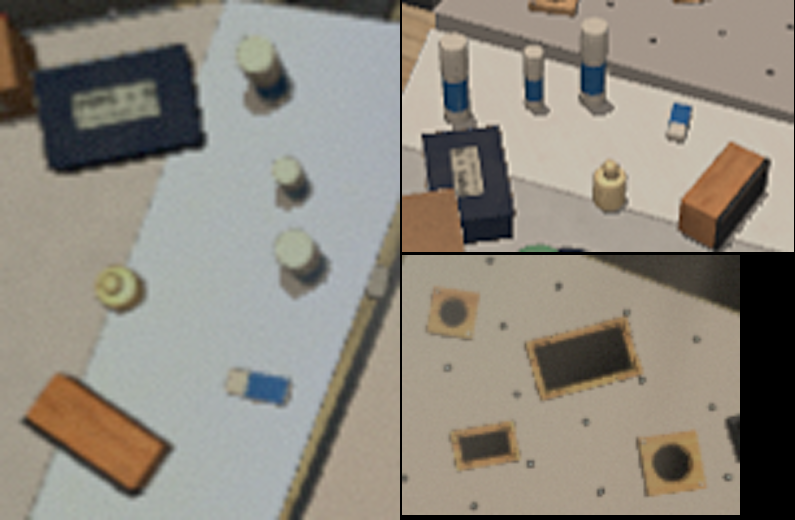

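The crop confirms the middle stick, top (262,182), as the smallest: its tip is about 78 mm up, against about 110 mm for the other two. Next I'll measure everything with masks.

```bash
python3 - <<'E'
from h import *
np.set_printoptions(precision=1,suppress=True)
T=optics.snapshot("top");S=optics.snapshot("side")
for nm,s,rois in(("top",T,dict(block=(190,225,240,270),glue_n=(310,175,342,208),block_n=(345,188,405,230),er_n=(318,230,355,256),wt_n=(390,232,428,268),eraser_blue=(244,228,270,246),wt=(208,202,232,222),glue=(254,174,272,194))),
 ("side",S,dict(glue_n=(300,198,328,218),block_n=(312,168,350,200),er_n=(348,192,374,215),wt_n=(350,160,378,178),eraser_blue=(352,244,368,262),block=(355,258,395,302)))):
    hsv=cv2.cvtColor(s["pixels"],cv2.COLOR_RGB2HSV)
    for n,(x0,y0,x1,y1) in rois.items():
        h=hsv[y0:y1,x0:x1]
        if 'blue' in n: m=cv2.inRange(h,(95,110,50),(125,255,255))
        elif n=='wt': m=cv2.inRange(h,(18,60,60),(35,255,255))
        elif n=='glue': print(n,h[8:12,4:14].tolist()[0]); m=cv2.inRange(h,(20,18,120),(45,120,255))
        elif n=='block': m=cv2.inRange(h,(3,110,60),(20,255,255))
        else: m=cv2.inRange(h,(8,85,90),(25,255,255))
        cs,_=cv2.findContours(m,cv2.RETR_EXTERNAL,cv2.CHAIN_APPROX_NONE)
        if not cs: print(nm,n,"none");continue
        c=max(cs,key=cv2.contourArea)
        rc=cv2.minAreaRect(c+np.array([x0,y0])); p=np.array(rc[0])
        z={'block':50,'eraser_blue':15,'wt':40,'glue':86}.get(n,12)
        w=plane(s,rc[0],z); bp=[plane(s,q,z)[:2] for q in cv2.boxPoints(rc)]
        e=[bp[1]-bp[0],bp[2]-bp[1]]; L=[np.linalg.norm(k) for k in e]; k=e[int(np.argmax(L))]
        print(nm,n,np.round(p,1),w,"size",np.array(L),"long ang",round(np.degrees(np.arctan2(k[1],k[0])),1),"A",cv2.contourArea(c))
E
```

```text
top block [213.7 247.6] [397.5 340.2  50. ] size [ 48.1 112.6] long ang -123.3 A 453.5
top glue_n [324.2 191.7] [600.4 -18.4  12. ] size [61.2 60.4] long ang -7.7 A 260.5
top block_n [374.7 209.3] [ 544.  -192.9   12. ] size [140.9  81. ] long ang -73.4 A 876.5
top er_n [336.5 243. ] [425.1 -64.5  12. ] size [84.  51.8] long ang -78.1 A 340.5
top wt_n [408.5 249.6] [ 409.7 -307.4   12. ] size [78.7 76.3] long ang -80.2 A 481.0
top eraser_blue [256.3 236.6] [439.3 208.   15. ] size [19.2 29.4] long ang -99.7 A 36.0
top wt [219.4 211.7] [517.6 331.8  40. ] size [32.7 41.1] long ang -114.9 A 88.5
glue [[33, 32, 169], [40, 34, 174], [40, 33, 176], [38, 32, 175], [40, 30, 176], [38, 29, 175], [34, 34, 157], [40, 12, 124], [97, 14, 165], [99, 10, 178]]
top glue [261. 182.] [613.8 190.6  86. ] size [19.7 20. ] long ang -177.3 A 28.5
side glue_n [314.1 208.1] [599.2  -8.3  12. ] size [74.9 66.2] long ang -91.4 A 170.5
side block_n [331.1 182.8] [ 540.9 -180.3   12. ] size [ 97.6 180.3] long ang 103.3 A 368.5
side er_n [360.7 202.6] [424.7 -54.4  12. ] size [ 60.5 106.4] long ang 99.1 A 172.5
side wt_n [363.  168.5] [ 408.2 -298.    12. ] size [87.4 88.2] long ang 87.1 A 179.0
side eraser_blue [359.1 250.2] [437.6 212.   15. ] size [28.6 20.4] long ang -103.8 A 27.5
side block [371.8 277.7] [406.3 364.9  50. ] size [145.4  56. ] long ang -114.6 A 474.5
```

```bash
cat > plan.py <<'E'
import sys,json
import numpy as np
# args: start x y z yaw, then waypoints "x,y,z,yaw[,step_mm_per_call]"
def plan(p,wps):
    p=np.array(p,float)
    for w in wps:
        step=w[4] if len(w)>4 else 200
        tgt=np.array(w[:4],float)
        n=int(max(np.ceil(np.linalg.norm(tgt[:3]-p[:3])/step-.03),np.ceil(abs(tgt[3]-p[3])/34),1))
        for i in range(n):
            q=p+(tgt-p)/(n-i); d=q-p; a=np.radians(p[3])
            X=np.array([np.cos(a),np.sin(a),0]);Y=np.array([np.sin(a),-np.cos(a),0]);Z=np.array([0,0,-1])
            s=np.array([np.round(d[:3]@v/10,1) for v in(X,Y,Z)]); az=round(-d[3],0)
            print(s.tolist(),az)
            p[:3]+=10*(s[0]*X+s[1]*Y+s[2]*Z); p[3]-=az
        print("  ->",np.round(p,1).tolist())
def V(s): return [float(v) for v in s.split(",")]
plan(V(sys.argv[1]),[V(s) for s in sys.argv[2:]])
E
python3 plan.py 203.4,-564.5,231.3,19.8 420,-350,190,40 500,-50,180,70 440.5,215,140,80 440.5,215,60,80
```

```text
[13.8, -6.4, 2.1] -10.0
[14.8, -3.9, 2.0] -10.0
  -> [420.6, -350.1, 190.3, 39.8]
[12.7, -9.0, 0.5] -15.0
[14.5, -5.4, 0.5] -15.0
  -> [500.0, -50.1, 180.3, 69.8]
[11.4, -7.4, 2.0] -5.0
[12.0, -6.3, 2.0] -5.0
  -> [440.6, 214.8, 140.3, 79.8]
[0.0, -0.0, 8.0] -0.0
  -> [440.6, 214.8, 60.3, 79.8]
```

>>> play_rows:
  motion:
    - [[6.9, -3.2, 1.0, 0, 0, -5], [13.8, -6.4, 2.1, 0, 0, -10], [13.8, -6.4, 2.1, 0, 0, -10], [13.8, -6.4, 2.1, 0, 0, -10], [13.8, -6.4, 2.1, 0, 0, -10]]
  jaw: 0.7
  squeeze: 40

```text
time: 0.8
tool_pos: [312.4, -456.5, 210.1]
tcp_rot: [-180.0, 0.0, 30.0]
ft_force: [-0.2, -0.7, -0.0]
finger_gap: 59.8
grip_force: 0.0
```

>>> play_rows:
  motion:
    - [[14.8, -3.9, 2.0, 0, 0, -10], [14.8, -3.9, 2.0, 0, 0, -10], [14.8, -3.9, 2.0, 0, 0, -10], [14.8, -3.9, 2.0, 0, 0, -10], [14.8, -3.9, 2.0, 0, 0, -10]]

```text
time: 1.3
tool_pos: [420.7, -350.3, 190.3]
tcp_rot: [-180.0, 0.0, 39.9]
ft_force: [0.0, -0.1, 1.2]
finger_gap: 59.6
grip_force: 0.0
```

>>> play_rows:
  motion:
    - [[12.7, -9.0, 0.5, 0, 0, -15], [12.7, -9.0, 0.5, 0, 0, -15], [12.7, -9.0, 0.5, 0, 0, -15], [12.7, -9.0, 0.5, 0, 0, -15], [12.7, -9.0, 0.5, 0, 0, -15]]

```text
time: 1.8
tool_pos: [460.4, -200.5, 185.8]
tcp_rot: [179.9, 0.0, 54.8]
ft_force: [0.0, -0.7, 0.9]
finger_gap: 59.9
grip_force: 0.0
```

>>> play_rows:
  motion:
    - [[14.5, -5.4, 0.5, 0, 0, -15], [14.5, -5.4, 0.5, 0, 0, -15], [14.5, -5.4, 0.5, 0, 0, -15], [14.5, -5.4, 0.5, 0, 0, -15], [14.5, -5.4, 0.5, 0, 0, -15]]

```text
time: 2.3
tool_pos: [500.3, -51.4, 180.5]
tcp_rot: [180.0, 0.1, 69.8]
ft_force: [0.5, -0.4, -0.1]
finger_gap: 60.0
grip_force: 0.0
```

>>> play_rows:
  motion:
    - [[11.4, -7.4, 2.0, 0, 0, -5], [11.4, -7.4, 2.0, 0, 0, -5], [11.4, -7.4, 2.0, 0, 0, -5], [11.4, -7.4, 2.0, 0, 0, -5], [11.4, -7.4, 2.0, 0, 0, -5]]

```text
time: 2.8
tool_pos: [470.3, 80.4, 160.5]
tcp_rot: [180.0, 0.1, 74.8]
ft_force: [-0.7, -0.5, -0.6]
finger_gap: 59.9
grip_force: 0.0
```

>>> play_rows:
  motion:
    - [[12.0, -6.3, 2.0, 0, 0, -5], [12.0, -6.3, 2.0, 0, 0, -5], [12.0, -6.3, 2.0, 0, 0, -5], [12.0, -6.3, 2.0, 0, 0, -5], [12.0, -6.3, 2.0, 0, 0, -5]]

```text
time: 3.3
tool_pos: [441.6, 213.2, 140.5]
tcp_rot: [180.0, 0.1, 79.8]
ft_force: [0.2, -0.7, 0.4]
finger_gap: 59.6
grip_force: 0.0
```

>>> play_rows:
  motion:
    - [[0, 0, 4, 0, 0, 0], [0, 0, 8, 0, 0, 0], [0, 0, 8, 0, 0, 0], [0, 0, 8, 0, 0, 0], [0, 0, 8, 0, 0, 0]]

```text
time: 3.8
tool_pos: [442.6, 214.4, 62.9]
tcp_rot: [179.8, -0.1, 79.7]
ft_force: [0.8, 0.9, 0.8]
finger_gap: 59.7
grip_force: 0.0
```

```bash
python3 - <<'E'
from h import *
s=optics.snapshot("side");p=s["pixels"][:,:,::-1]
e=sensors.sense();print(e["tool_pos"],e["tcp_rot"],e["time"],proj(s,e["tool_pos"]),proj(s,[440.6,214.8,15]))
t=optics.snapshot("top")
cv2.imwrite("pics/c2.png",np.hstack([cv2.resize(p[170:310,290:410],None,fx=3.3,fy=3.3,interpolation=cv2.INTER_CUBIC),cv2.resize(t["pixels"][170:310,190:310,::-1],None,fx=3.3,fy=3.3,interpolation=cv2.INTER_CUBIC)]))
E
```

```text
[442.77235612 214.79003172  63.06842934] [ 1.79785918e+02 -1.15271327e-01  7.97474915e+01] 3.85 [358.55276086 239.82716182] [358.19680863 250.75668753]
```

View pics/c2.png

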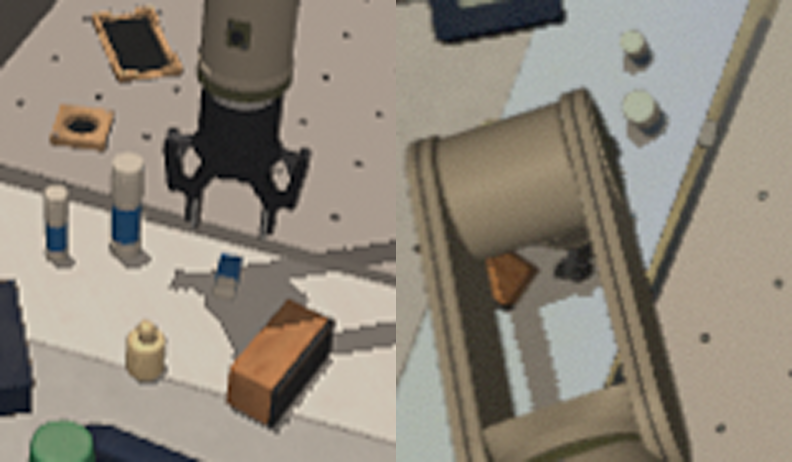

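The side crop shows the eraser at about (358.6,253), directly below the open fingers. The navy box and stapler are clear of the gripper, so I'll descend in two steps.

>>> play_rows:
  motion:
    - [[0, 0.2, 4, 0, 0, 0], [0, 0.2, 4, 0, 0, 0], [0, 0.2, 4, 0, 0, 0], [0, 0.2, 4, 0, 0, 0], [0, 0.2, 4, 0, 0, 0]]

```text
time: 4.4
tool_pos: [443.8, 215.1, 22.3]
tcp_rot: [179.8, -0.1, 79.8]
ft_force: [-0.1, 0.5, 1.1]
finger_gap: 60.1
grip_force: 0.0
```

>>> play_rows:
  motion:
    - [[0, 0, 0, 0, 0, 0], [0, 0, 0, 0, 0, 0], [0, 0, 0, 0, 0, 0]]

```text
time: 4.7
tool_pos: [442.6, 214.6, 20.7]
tcp_rot: [180.0, -0.0, 79.8]
ft_force: [0.1, 0.7, 0.3]
finger_gap: 59.7
grip_force: 0.0
```

>>> play_rows:
  motion:
    - [[0, -0.1, 1.0, 0, 0, 0], [0, -0.1, 1.9, 0, 0, 0], [0, -0.1, 1.9, 0, 0, 0], [0, -0.1, 1.9, 0, 0, 0], [0, -0.1, 1.9, 0, 0, 0]]

```text
time: 5.2
tool_pos: [441.5, 214.7, 1.3]
tcp_rot: [-180.0, 0.0, 79.8]
ft_force: [0.2, 0.0, -0.6]
finger_gap: 59.8
grip_force: 0.0
```

>>> play_rows:
  motion:
    - [[0, 0, 0, 0, 0, 0], [0, 0, 0, 0, 0, 0], [0, 0, 0, 0, 0, 0], [0, 0, 0, 0, 0, 0], [0, 0, 0, 0, 0, 0]]
  jaw: 0.0
  squeeze: 30

```text
time: 5.7
tool_pos: [441.8, 214.8, 1.7]
tcp_rot: [180.0, -0.0, 79.8]
ft_force: [-0.6, -0.5, 2.8]
finger_gap: 20.9
grip_force: 30.5
```

>>> play_rows:
  motion:
    - [[0, 0, 0, 0, 0, 0], [0, 0, 0, 0, 0, 0], [0, 0, -2, 0, 0, 0], [0, 0, -4, 0, 0, 0], [0, 0, -4, 0, 0, 0]]

```text
time: 6.2
tool_pos: [443.1, 215.3, 43.6]
tcp_rot: [179.8, -0.1, 79.8]
ft_force: [0.4, 0.6, 0.2]
finger_gap: 21.1
grip_force: 30.1
```

```bash
python3 - <<'E'
from h import *
s=optics.snapshot("side");p=s["pixels"][:,:,::-1]
e=sensors.sense();print(e["tool_pos"],e["tcp_rot"],e["time"],e["finger_gap"],e["grip_force"],proj(s,e["tool_pos"]))
cv2.imwrite("pics/c3.png",cv2.resize(p[190:280,310:400],None,fx=5,fy=5,interpolation=cv2.INTER_CUBIC))
E
```

```text
[442.33762996 215.01933097  42.1952783 ] [ 1.79880381e+02 -7.07744646e-02  7.98139300e+01] 6.25 20.80098748785209 30.096570253372192 [358.24143659 244.67016638]
```

View pics/c3.png

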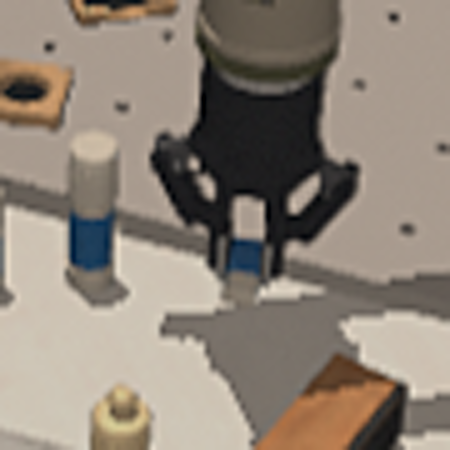

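The crop shows the eraser held between the pads: blue at crop (246,255), white end at (240,285). There is also a pale patch above it at (248,212), so I'll check whether that is background.

```bash
python3 - <<'E'
from h import *
p=optics.snapshot("side")["pixels"]
for v in range(226,254,2): print(v,p[v,354:364:2].tolist())
print(p[235,390],p[225,330], p[230,375])
E
```

```text
226 [[23, 24, 25], [28, 28, 29], [28, 28, 29], [30, 29, 32], [30, 29, 30]]
228 [[21, 20, 24], [25, 24, 27], [19, 20, 23], [20, 20, 23], [29, 27, 29]]
230 [[24, 23, 25], [66, 61, 57], [150, 138, 127], [158, 145, 134], [98, 90, 84]]
232 [[25, 26, 29], [96, 89, 83], [173, 159, 146], [171, 157, 145], [172, 158, 145]]
234 [[28, 28, 28], [74, 68, 63], [173, 158, 146], [170, 156, 143], [171, 157, 145]]
236 [[24, 23, 26], [86, 78, 71], [181, 165, 150], [176, 160, 146], [173, 158, 145]]
238 [[92, 88, 84], [14, 22, 34], [42, 61, 81], [81, 87, 96], [101, 100, 100]]
240 [[103, 99, 93], [20, 37, 55], [32, 57, 82], [30, 56, 82], [45, 53, 65]]
242 [[100, 96, 89], [36, 60, 82], [31, 57, 84], [32, 59, 85], [53, 54, 56]]
244 [[88, 85, 82], [87, 90, 95], [72, 81, 92], [37, 64, 90], [58, 60, 60]]
246 [[167, 160, 148], [118, 110, 99], [122, 112, 98], [128, 116, 101], [52, 51, 52]]
248 [[165, 157, 144], [128, 118, 105], [128, 119, 106], [126, 116, 103], [187, 180, 168]]
250 [[187, 175, 161], [127, 118, 106], [127, 117, 103], [125, 116, 102], [115, 106, 100]]
252 [[112, 104, 97], [119, 111, 104], [120, 112, 104], [119, 112, 104], [122, 114, 106]]
[96 89 83] [129 120 107] [28 27 29]
```

>>> play_rows:
  motion:
    - [[0, 0, -4, 0, 0, 0], [0, 0, -8, 0, 0, 0], [0, 0, -8, 0, 0, 0], [0, 0, -8, 0, 0, 0], [0, 0, -8, 0, 0, 0]]

```text
time: 6.8
tool_pos: [440.1, 214.2, 119.2]
tcp_rot: [-179.8, 0.1, 79.8]
ft_force: [0.4, -0.3, -1.1]
finger_gap: 21.2
grip_force: 30.1
```

```bash
python3 - <<'E'
from h import *
s=optics.snapshot("side");p=s["pixels"]
u,v=proj(s,sensors.sense()["tool_pos"]).astype(int);print(u,v)
for k in range(v-14,v+12,2): print(k,p[k,u-2:u+4:2].tolist())
print(p[200:240:8,400].tolist())
E
```

```text
360 226
212 [[69, 64, 60], [181, 167, 154], [176, 162, 150]]
214 [[79, 72, 67], [175, 161, 148], [169, 155, 143]]
216 [[40, 37, 34], [179, 164, 151], [168, 154, 142]]
218 [[57, 54, 51], [171, 158, 146], [179, 163, 148]]
220 [[12, 19, 28], [15, 44, 71], [23, 53, 83]]
222 [[20, 30, 43], [29, 56, 81], [31, 57, 80]]
224 [[32, 53, 72], [30, 57, 85], [30, 58, 84]]
226 [[91, 94, 95], [98, 96, 95], [94, 91, 94]]
228 [[116, 109, 98], [121, 112, 100], [124, 114, 100]]
230 [[130, 120, 106], [132, 122, 108], [131, 121, 107]]
232 [[132, 122, 111], [121, 112, 100], [118, 110, 97]]
234 [[170, 156, 144], [172, 158, 145], [172, 157, 145]]
236 [[168, 154, 142], [168, 154, 142], [168, 154, 142]]
[[168, 154, 142], [168, 154, 141], [168, 154, 142], [168, 155, 142], [169, 155, 143]]
```

```bash
python3 - <<'E'
from h import *
s=optics.snapshot("side");p=s["pixels"].astype(int)
X=sensors.sense()["tool_pos"]; print(X)
u=int(round(proj(s,X)[0]))
print(p[216:238,u-1:u+3].mean(1).round(0).tolist())
d=np.array([np.cos(np.radians(79.8)),np.sin(np.radians(79.8)),0])
for o in(0,4,8,12):
    far=X+d*(o-27.5)+[0,0,13.5]; near=X+d*(o+27.5)+[0,0,-1.5]
    print(o,proj(s,far),proj(s,near))
E
```

```text
[439.98492325 214.14944141 119.04064944]
[[171.0, 157.0, 145.0], [173.0, 158.0, 146.0], [176.0, 161.0, 147.0], [134.0, 126.0, 120.0], [29.0, 53.0, 77.0], [27.0, 53.0, 78.0], [31.0, 57.0, 82.0], [31.0, 58.0, 83.0], [30.0, 57.0, 84.0], [26.0, 57.0, 86.0], [89.0, 90.0, 94.0], [122.0, 112.0, 100.0], [122.0, 112.0, 99.0], [121.0, 112.0, 100.0], [128.0, 119.0, 105.0], [129.0, 119.0, 106.0], [124.0, 114.0, 102.0], [150.0, 138.0, 127.0], [172.0, 158.0, 145.0], [169.0, 155.0, 143.0], [168.0, 154.0, 142.0], [169.0, 155.0, 143.0]]
0 [362.28293265 217.75215717] [359.30662832 232.38861061]
4 [362.09728732 218.52412589] [359.1089906  233.21604173]
8 [361.9107704  219.29972665] [358.91040019 234.04747032]
12 [361.72337569 220.07898525] [358.71085016 234.88292557]
```

```bash
python3 plan.py 441.6,214.8,121.3,79.8 426,-68.5,90,102,150 426,-68.5,26,102
```

```text
[-14.1, 1.7, 1.6] -11.0
[-14.1, -0.9, 1.5] -11.0
  -> [426.3, -68.1, 90.3, 101.8]
[-0.0, -0.0, 6.4] -0.0
  -> [426.3, -68.1, 26.3, 101.8]
```

>>> play_rows:
  motion:
    - [[-3.5, 0.4, 0.4, 0, 0, -3], [-7.0, 0.8, 0.8, 0, 0, -6], [-10.5, 1.3, 1.2, 0, 0, -9], [-14.1, 1.7, 1.6, 0, 0, -11], [-14.1, 1.7, 1.6, 0, 0, -11]]

```text
time: 7.4
tool_pos: [431.5, 69.5, 103.2]
tcp_rot: [-179.8, 0.1, 90.7]
ft_force: [-0.3, -0.6, -1.5]
finger_gap: 21.1
grip_force: 30.1
```

>>> play_rows:
  motion:
    - [[-3.5, -0.2, 0.4, 0, 0, -3], [-7.0, -0.4, 0.8, 0, 0, -6], [-10.5, -0.7, 1.2, 0, 0, -9], [-14.1, -0.9, 1.5, 0, 0, -11], [-14.1, -0.9, 1.5, 0, 0, -11]]

```text
time: 7.9
tool_pos: [425.2, -70.9, 89.0]
tcp_rot: [-179.9, 0.0, 101.7]
ft_force: [-1.0, 0.9, -0.1]
finger_gap: 21.2
grip_force: 30.1
```

>>> play_rows:
  motion:
    - [[0, 0, 3.2, 0, 0, 0], [0, 0, 6.4, 0, 0, 0], [0, 0, 6.4, 0, 0, 0], [0, 0, 6.4, 0, 0, 0], [0, 0, 6.4, 0, 0, 0]]

```text
time: 8.4
tool_pos: [427.3, -68.0, 27.8]
tcp_rot: [179.9, 0.0, 101.8]
ft_force: [0.5, -0.1, 0.0]
finger_gap: 21.0
grip_force: 30.1
```

>>> play_rows:
  motion:
    - [[0, 0, 0, 0, 0, 0], [0, 0, 0, 0, 0, 0], [0, 0, 0, 0, 0, 0]]

```text
time: 8.7
tool_pos: [426.9, -68.4, 27.2]
tcp_rot: [179.9, 0.0, 101.8]
ft_force: [0.2, -0.8, -2.5]
finger_gap: 21.4
grip_force: 30.1
```

```bash
python3 - <<'E'
from h import *
s=optics.snapshot("side");p=s["pixels"][:,:,::-1]
print(sensors.sense()["tool_pos"])
cv2.imwrite("pics/c4.png",cv2.resize(p[150:230,320:410],None,fx=5,fy=5,interpolation=cv2.INTER_CUBIC))
E
```

```text
[426.68539902 -68.32431564  26.93223823]
```

View pics/c4.png

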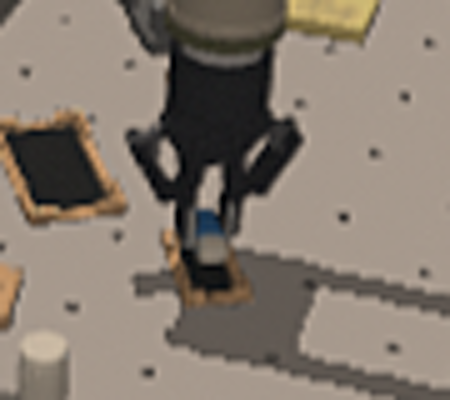

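The eraser hangs over its nest at crop (210,240) and is aligned with it. I'll lower and release.

>>> play_rows:
  motion:
    - [[0, 0, 1, 0, 0, 0], [0, 0, 2.1, 0, 0, 0], [0, 0, 2.1, 0, 0, 0], [0, 0, 2.1, 0, 0, 0], [0, 0, 2.1, 0, 0, 0]]

```text
time: 9.25
tool_pos: [425.5, -68.0, 4.4]
tcp_rot: [-179.9, -0.0, 101.8]
ft_force: [0.7, 0.2, -0.5]
finger_gap: 21.2
grip_force: 31.9
```

>>> play_rows:
  motion:
    - [[0, 0, 0, 0, 0, 0], [0, 0, 0, 0, 0, 0], [0, 0, 0, 0, 0, 0], [0, 0, 0, 0, 0, 0], [0, 0, 0, 0, 0, 0]]
  jaw: 0.45

```text
time: 9.75
tool_pos: [426.2, -68.2, 5.3]
tcp_rot: [180.0, 0.0, 101.8]
ft_force: [-0.8, -0.6, -0.1]
finger_gap: 38.4
grip_force: 0.0
```

>>> play_rows:
  motion:
    - [[0, 0, -2, 0, 0, 0], [0, 0, -5, 0, 0, 0], [0, 0, -10, 0, 0, 0], [0, 0, -14, 0, 0, 0], [0, 0, -14, 0, 0, 0]]

```text
time: 10.25
tool_pos: [430.3, -69.3, 152.1]
tcp_rot: [179.4, 0.3, 101.8]
ft_force: [0.9, -0.0, 0.3]
finger_gap: 38.5
grip_force: 0.0
```

```bash
python3 plan.py 426.3,-68.1,145.3,101.8 398,340.5,140,57,200 398,340.5,70,57 398,340.5,8,57; python3 - <<'E'
from h import *
s=optics.snapshot("side");p=s["pixels"]
print(sensors.sense()["tool_pos"])
np.save("x.npy",p)
hsv=cv2.cvtColor(p,cv2.COLOR_RGB2HSV)[188:218,340:380]
c=cv2.inRange(hsv,(95,110,50),(125,255,255)); ys,xs=np.nonzero(c); print("blue",xs.mean()+340,ys.mean()+188,len(xs))
a=np.radians(101.8)
print(proj(s,[425.1,-64.5,4]),proj(s,[425.1-9*np.cos(a),-64.5-9*np.sin(a),19]))
cv2.imwrite("pics/c5.png",cv2.resize(p[185:225,340:385,::-1],None,fx=10,fy=10,interpolation=cv2.INTER_CUBIC))
E
```

```text
[13.5, 1.9, 0.2] 15.0
[13.6, -1.7, 0.2] 15.0
[12.6, -5.2, 0.1] 15.0
  -> [397.9, 340.6, 140.3, 56.8]
[-0.0, 0.0, 7.0] -0.0
  -> [397.9, 340.6, 70.3, 56.8]
[-0.0, 0.0, 6.2] -0.0
  -> [397.9, 340.6, 8.3, 56.8]
[428.77506469 -68.9184642  148.97420924]
blue 359.95454545454544 198.5 22
[360.37122861 202.68982214] [360.11136347 198.15965158]
```

View pics/c5.png

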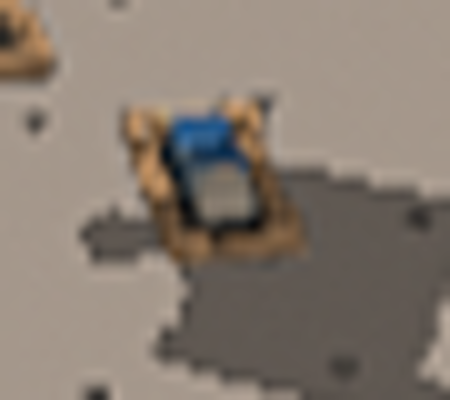

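The eraser sits inside its nest, with blue at crop (200,140) and dark floor visible around it. Next is the block.

>>> play_rows:
  motion:
    - [[13.5, 1.9, 0.2, 0, 0, 15], [13.5, 1.9, 0.2, 0, 0, 15], [13.5, 1.9, 0.2, 0, 0, 15], [13.5, 1.9, 0.2, 0, 0, 15], [13.5, 1.9, 0.2, 0, 0, 15]]
  jaw: 1.0

```text
time: 10.8
tool_pos: [416.1, 68.9, 141.8]
tcp_rot: [-179.9, 0.0, 87.0]
ft_force: [0.1, 0.1, 0.3]
finger_gap: 85.0
grip_force: 0.0
```

>>> play_rows:
  motion:
    - [[13.6, -1.7, 0.2, 0, 0, 15], [13.6, -1.7, 0.2, 0, 0, 15], [13.6, -1.7, 0.2, 0, 0, 15], [13.6, -1.7, 0.2, 0, 0, 15], [13.6, -1.7, 0.2, 0, 0, 15]]

```text
time: 11.3
tool_pos: [407.5, 204.2, 140.3]
tcp_rot: [-179.9, 0.1, 71.9]
ft_force: [0.2, -0.5, -0.8]
finger_gap: 85.4
grip_force: 0.0
```

>>> play_rows:
  motion:
    - [[12.6, -5.2, 0.1, 0, 0, 15], [12.6, -5.2, 0.1, 0, 0, 15], [12.6, -5.2, 0.1, 0, 0, 15], [12.6, -5.2, 0.1, 0, 0, 15], [12.6, -5.2, 0.1, 0, 0, 15]]

```text
time: 11.8
tool_pos: [398.3, 338.9, 139.5]
tcp_rot: [180.0, 0.1, 56.8]
ft_force: [0.4, -0.5, -0.5]
finger_gap: 85.3
grip_force: 0.0
```

>>> play_rows:
  motion:
    - [[0, 0, 4, 0, 0, 0], [0, 0, 7, 0, 0, 0], [0, 0, 7, 0, 0, 0], [0, 0, 7, 0, 0, 0], [0, 0, 7, 0, 0, 0]]

```text
time: 12.3
tool_pos: [399.4, 340.2, 72.4]
tcp_rot: [179.9, -0.1, 56.7]
ft_force: [-0.1, 0.2, 0.2]
finger_gap: 85.2
grip_force: 0.0
```

```bash
python3 - <<'E'
from h import *
s=optics.snapshot("side");p=s["pixels"]
e=sensors.sense();print(e["tool_pos"],e["tcp_rot"],proj(s,e["tool_pos"]))
cv2.imwrite("pics/c6.png",cv2.resize(p[215:315,325:425,::-1],None,fx=5,fy=5,interpolation=cv2.INTER_CUBIC))
E
```

```text
[399.4513284  340.66029466  72.66624297] [179.91589934  -0.18515245  56.75630547] [374.38313488 266.46908043]
```

View pics/c6.png

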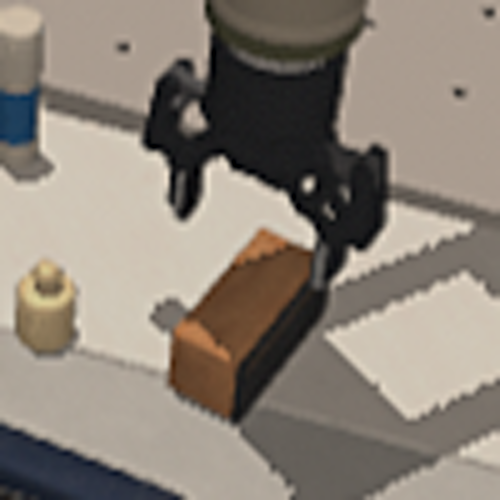

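The fingers straddle the block: tips at crop (183,213) and (318,287), block top at (247,293). Descending to grip it.

>>> play_rows:
  motion:
    - [[0, 0, 2, 0, 0, 0], [0, 0, 4, 0, 0, 0], [0, 0, 6, 0, 0, 0], [0, 0, 6.2, 0, 0, 0], [0, 0, 6.2, 0, 0, 0]]

```text
time: 12.85
tool_pos: [398.1, 340.7, 9.3]
tcp_rot: [180.0, -0.0, 56.8]
ft_force: [0.6, -0.6, 0.5]
finger_gap: 85.3
grip_force: 0.0
```

>>> play_rows:
  motion:
    - [[0, 0, 0, 0, 0, 0], [0, 0, 0, 0, 0, 0], [0, 0, 0, 0, 0, 0], [0, 0, 0, 0, 0, 0], [0, 0, 0, 0, 0, 0]]
  jaw: 0.0
  squeeze: 80

```text
time: 13.35
tool_pos: [398.6, 341.5, 10.0]
tcp_rot: [180.0, -0.2, 56.8]
ft_force: [-1.6, 0.5, 6.8]
finger_gap: 50.2
grip_force: 84.5
```

>>> play_rows:
  motion:
    - [[0, 0, 0, 0, 0, 0], [0, 0, -2, 0, 0, 0], [0, 0, -5, 0, 0, 0], [0, 0, -9, 0, 0, 0], [0, 0, -12, 0, 0, 0]]

```text
time: 13.85
tool_pos: [397.8, 340.5, 130.4]
tcp_rot: [180.0, -0.0, 56.8]
ft_force: [1.6, 0.2, -3.6]
finger_gap: 50.3
grip_force: 84.3
```

```bash
python3 plan.py 397.9,340.6,128.3,56.8 544,-193,100,107,140 544,-193,40,107; python3 - <<'E'
from h import *
s=optics.snapshot("side");p=s["pixels"]
e=sensors.sense();print(e["tool_pos"],e["tcp_rot"],e["finger_gap"],e["grip_force"],proj(s,e["tool_pos"]))
X=e["tool_pos"];a=np.radians(e["tcp_rot"][2]);d=np.array([np.cos(a),np.sin(a),0]);n=np.array([np.sin(a),-np.cos(a),0])
m=cv2.inRange(cv2.cvtColor(p,cv2.COLOR_RGB2HSV),(3,100,40),(20,255,255))
m[:200]=0;m[310:]=0;m[:,:345]=0;m[:,410:]=0
c=max(cv2.findContours(m,0,1)[0],key=cv2.contourArea)
print(cv2.boundingRect(c),cv2.approxPolyDP(c,2,True)[:,0].tolist())
for o in(-8,0,8): print(o,[proj(s,X+d*(o+l)+n*w+[0,0,z]).round(1).tolist() for l,w,z in((-55,25,42),(-55,-25,42),(55,-25,42),(55,25,42),(55,-25,-8),(55,25,-8))])
E
```

```text
[-9.2, 10.4, 0.7] -13.0
[-11.2, 8.0, 0.7] -12.0
[-12.7, 5.5, 0.7] -13.0
[-13.6, 2.5, 0.7] -12.0
  -> [543.6, -193.0, 100.3, 106.8]
[-0.0, 0.0, 6.0] -0.0
  -> [543.6, -193.0, 40.3, 106.8]
[400.31947562 342.31042743 136.06130653] [179.81306826  -0.44427364  56.8240756 ] 50.324223867233606 84.6111524105072 [376.14500475 251.25304595]
(360, 235, 25, 34) [[377, 235], [361, 252], [360, 261], [372, 268], [374, 258], [384, 247], [381, 237]]
-8 [[380.8, 225.4], [396.0, 232.1], [377.0, 253.4], [361.2, 245.9], [375.2, 266.4], [359.9, 258.9]]
0 [[379.5, 226.8], [394.7, 233.6], [375.5, 255.1], [359.7, 247.5], [373.8, 268.1], [358.5, 260.5]]
8 [[378.1, 228.2], [393.3, 235.0], [374.0, 256.7], [358.2, 249.1], [372.3, 269.8], [357.0, 262.1]]
```

The block is held centred. Carrying it to its nest.

>>> play_rows:
  motion:
    - [[-2.3, 2.6, 0.2, 0, 0, -3], [-4.6, 5.2, 0.4, 0, 0, -6], [-6.9, 7.8, 0.6, 0, 0, -9], [-9.2, 10.4, 0.7, 0, 0, -13], [-9.2, 10.4, 0.7, 0, 0, -13]]

```text
time: 14.4
tool_pos: [434.7, 202.9, 120.5]
tcp_rot: [180.0, 0.1, 69.8]
ft_force: [0.6, 1.1, -4.5]
finger_gap: 50.5
grip_force: 84.8
```

>>> play_rows:
  motion:
    - [[-2.8, 2.0, 0.2, 0, 0, -3], [-5.6, 4.0, 0.4, 0, 0, -6], [-8.4, 6.0, 0.6, 0, 0, -9], [-11.2, 8.0, 0.7, 0, 0, -12], [-11.2, 8.0, 0.7, 0, 0, -12]]

```text
time: 14.9
tool_pos: [471.3, 70.8, 113.9]
tcp_rot: [180.0, 0.1, 81.7]
ft_force: [-0.3, 1.0, -4.8]
finger_gap: 50.3
grip_force: 84.9
```

>>> play_rows:
  motion:
    - [[-3.2, 1.4, 0.2, 0, 0, -3], [-6.4, 2.8, 0.4, 0, 0, -6], [-9.6, 4.2, 0.6, 0, 0, -9], [-12.7, 5.5, 0.7, 0, 0, -13], [-12.7, 5.5, 0.7, 0, 0, -13]]

```text
time: 15.4
tool_pos: [507.8, -62.3, 107.1]
tcp_rot: [180.0, 0.1, 94.7]
ft_force: [-0.5, 0.3, -4.0]
finger_gap: 50.4
grip_force: 84.8
```

>>> play_rows:
  motion:
    - [[-3.4, 0.6, 0.2, 0, 0, -3], [-6.8, 1.2, 0.4, 0, 0, -6], [-10.2, 1.9, 0.6, 0, 0, -9], [-13.6, 2.5, 0.7, 0, 0, -12], [-13.6, 2.5, 0.7, 0, 0, -12]]

```text
time: 15.9
tool_pos: [544.3, -195.6, 100.1]
tcp_rot: [180.0, 0.1, 106.7]
ft_force: [-1.3, 0.1, -4.1]
finger_gap: 50.2
grip_force: 84.9
```

>>> play_rows:
  motion:
    - [[0, 0, 2, 0, 0, 0], [0, 0, 4, 0, 0, 0], [0, 0, 6, 0, 0, 0], [0, 0, 6, 0, 0, 0], [0, 0, 6, 0, 0, 0]]

```text
time: 16.4
tool_pos: [543.2, -191.7, 40.0]
tcp_rot: [-179.9, -0.1, 106.8]
ft_force: [0.4, -0.5, -3.6]
finger_gap: 50.2
grip_force: 84.7
```

>>> play_rows:
  motion:
    - [[0, 0, 0, 0, 0, 0], [0, 0, 0, 0, 0, 0], [0, 0, 0, 0, 0, 0], [0, 0, 0, 0, 0, 0]]

```text
time: 16.8
tool_pos: [543.9, -193.3, 41.0]
tcp_rot: [180.0, 0.0, 106.8]
ft_force: [-0.4, 0.5, -4.2]
finger_gap: 50.5
grip_force: 84.7
```

```bash
python3 - <<'E'
from h import *
s=optics.snapshot("side");p=s["pixels"]
e=sensors.sense();print(e["tool_pos"],e["tcp_rot"])
cv2.imwrite("pics/c7.png",cv2.resize(p[130:220,285:385,::-1],None,fx=5,fy=5,interpolation=cv2.INTER_CUBIC))
E
```

```text
[ 543.7113894  -193.29694274   40.77211715] [1.79970397e+02 2.58272168e-02 1.06799541e+02]
```

View pics/c7.png

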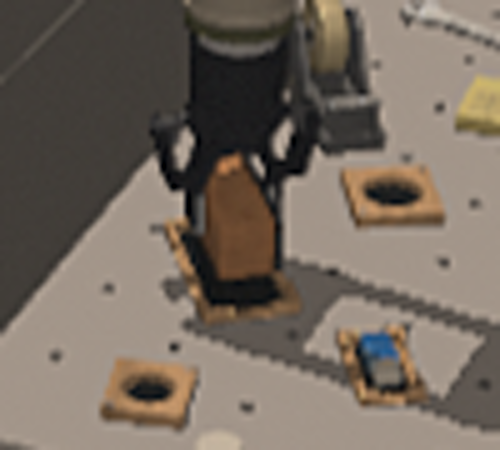

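The block hangs over its nest and is aligned with it. The eraser is seated at crop (382,360). Lowering the block.

>>> play_rows:
  motion:
    - [[0, 0, 1, 0, 0, 0], [0, 0, 1.8, 0, 0, 0], [0, 0, 2.4, 0, 0, 0], [0, 0, 2.6, 0, 0, 0], [0, 0, 2.6, 0, 0, 0]]

```text
time: 17.35
tool_pos: [543.1, -193.0, 14.1]
tcp_rot: [-180.0, -0.0, 106.8]
ft_force: [-2.5, 1.2, 1.8]
finger_gap: 50.3
grip_force: 85.4
```

>>> play_rows:
  motion:
    - [[0, 0, 0, 0, 0, 0], [0, 0, 0, 0, 0, 0], [0, 0, 0, 0, 0, 0]]

```text
time: 17.65
tool_pos: [543.3, -193.1, 14.1]
tcp_rot: [-180.0, -0.0, 106.8]
ft_force: [-1.6, 0.2, -0.4]
finger_gap: 50.4
grip_force: 85.3
```

>>> play_rows:
  motion:
    - [[0, 0, 0, 0, 0, 0], [0, 0, 0, 0, 0, 0], [0, 0, 0, 0, 0, 0], [0, 0, 0, 0, 0, 0], [0, 0, 0, 0, 0, 0]]
  jaw: 1.0

```text
time: 18.15
tool_pos: [543.6, -193.2, 14.4]
tcp_rot: [180.0, 0.0, 106.8]
ft_force: [0.3, -0.2, -0.5]
finger_gap: 85.2
grip_force: 0.0
```

>>> play_rows:
  motion:
    - [[0, 0, -2, 0, 0, 0], [0, 0, -5, 0, 0, 0], [0, 0, -10, 0, 0, 0], [0, 0, -14, 0, 0, 0], [0, 0, -14, 0, 0, 0]]

```text
time: 18.65
tool_pos: [547.6, -195.0, 162.4]
tcp_rot: [179.5, 0.5, 106.8]
ft_force: [1.1, 0.8, 0.9]
finger_gap: 85.3
grip_force: 0.0
```

```bash
python3 plan.py 543.6,-193,154.3,106.8 519,334.5,150,90,200 519,334.5,70,90; python3 - <<'E'
from h import *
s=optics.snapshot("side");p=s["pixels"]
e=sensors.sense();print(e["tool_pos"])
a=np.radians(106.6);d=np.array([np.cos(a),np.sin(a),0]);n=np.array([np.sin(a),-np.cos(a),0])
N=np.array([544,-192.9,0]);print([proj(s,N+d*l+n*w+[0,0,z]).round(1).tolist() for l,w,z in((-55,25,54),(-55,-25,54),(55,-25,54),(55,25,54),(55,-25,4),(55,25,4))])
m=cv2.inRange(cv2.cvtColor(p,cv2.COLOR_RGB2HSV),(3,120,40),(14,255,255))[140:210,300:370]
cs=cv2.findContours(m,0,1)[0];c=max(cs,key=cv2.contourArea);print((cv2.approxPolyDP(c,2,True)[:,0]+[300,140]).tolist())
cv2.imwrite("pics/c8.png",cv2.resize(p[150:220,300:380,::-1],None,fx=5,fy=5,interpolation=cv2.INTER_CUBIC))
E
```

```text
[17.1, 4.3, 0.1] 6.0
[17.4, 2.5, 0.2] 5.0
[17.6, 1.0, 0.1] 6.0
  -> [519.5, 334.8, 150.3, 89.8]
[-0.0, -0.0, 8.0] -0.0
  -> [519.5, 334.8, 70.3, 89.8]
[ 546.10117906 -194.34471482  158.87742671]
[[321.4, 165.9], [333.2, 164.5], [340.5, 179.0], [328.2, 180.5], [340.0, 189.4], [327.9, 191.0]]
[[323, 167], [322, 174], [328, 189], [337, 190], [339, 179], [333, 167]]
```

View pics/c8.png

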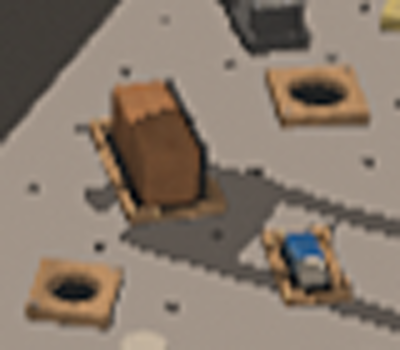

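The block is seated in its nest; its corners are within a pixel or two of prediction. Next is the weight.

>>> play_rows:
  motion:
    - [[17.1, 4.3, 0.1, 0, 0, 6], [17.1, 4.3, 0.1, 0, 0, 6], [17.1, 4.3, 0.1, 0, 0, 6], [17.1, 4.3, 0.1, 0, 0, 6], [17.1, 4.3, 0.1, 0, 0, 6]]

```text
time: 19.2
tool_pos: [533.9, -13.5, 151.7]
tcp_rot: [-179.9, -0.1, 101.0]
ft_force: [0.5, -0.2, -0.4]
finger_gap: 85.3
grip_force: 0.0
```

>>> play_rows:
  motion:
    - [[17.4, 2.5, 0.2, 0, 0, 5], [17.4, 2.5, 0.2, 0, 0, 5], [17.4, 2.5, 0.2, 0, 0, 5], [17.4, 2.5, 0.2, 0, 0, 5], [17.4, 2.5, 0.2, 0, 0, 5]]

```text
time: 19.7
tool_pos: [526.2, 161.0, 150.0]
tcp_rot: [-179.9, -0.0, 96.0]
ft_force: [-0.0, -0.9, 0.3]
finger_gap: 85.2
grip_force: 0.0
```

>>> play_rows:
  motion:
    - [[17.6, 1.0, 0.1, 0, 0, 6], [17.6, 1.0, 0.1, 0, 0, 6], [17.6, 1.0, 0.1, 0, 0, 6], [17.6, 1.0, 0.1, 0, 0, 6], [17.6, 1.0, 0.1, 0, 0, 6]]

```text
time: 20.2
tool_pos: [518.8, 336.4, 149.0]
tcp_rot: [-179.9, 0.0, 90.0]
ft_force: [-0.6, -0.8, 0.4]
finger_gap: 85.1
grip_force: 0.0
```

>>> play_rows:
  motion:
    - [[0, 0, 4, 0, 0, 0], [0, 0, 7.5, 0, 0, 0], [0, 0, 7.5, 0, 0, 0], [0, 0, 7.5, 0, 0, 0], [0, 0, 7.5, 0, 0, 0]]
  jaw: 0.8

```text
time: 20.7
tool_pos: [521.0, 334.4, 77.6]
tcp_rot: [179.8, -0.1, 89.8]
ft_force: [-0.2, 0.3, 0.8]
finger_gap: 68.6
grip_force: 0.0
```

```bash
python3 - <<'E'
from h import *
s=optics.snapshot("side");p=s["pixels"]
e=sensors.sense();X=e["tool_pos"];print(X,e["tcp_rot"],proj(s,X),"knob at target",proj(s,[519.5,334.8,50]),"base",proj(s,[519.5,334.8,0]))
cv2.imwrite("pics/c9.png",cv2.resize(p[215:315,285:385,::-1],None,fx=5,fy=5,interpolation=cv2.INTER_CUBIC))
E
```

```text
[521.17287169 334.80702815  78.07488656] [ 1.79794794e+02 -9.90880686e-02  8.97672188e+01] [333.49946099 261.98667733] knob at target [333.73983837 268.66083912] base [333.18777525 280.07940596]
```

View pics/c9.png

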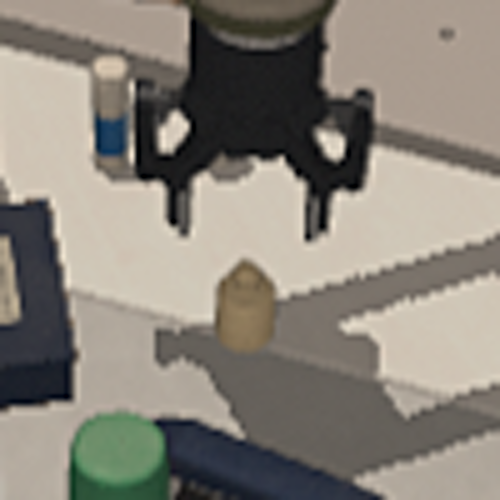

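The knob is at (334.2,269), within a pixel of the predicted (333.7,268.7). Descending to grip the body.

>>> play_rows:
  motion:
    - [[0, 0, 2, 0, 0, 0], [0, 0, 4, 0, 0, 0], [0, 0, 6, 0, 0, 0], [0, 0, 6.3, 0, 0, 0], [0, 0, 6.3, 0, 0, 0]]

```text
time: 21.25
tool_pos: [519.7, 334.8, 13.3]
tcp_rot: [180.0, -0.0, 89.8]
ft_force: [-0.6, -0.3, 0.8]
finger_gap: 68.2
grip_force: 0.0
```

>>> play_rows:
  motion:
    - [[0, 0, 0, 0, 0, 0], [0, 0, 0, 0, 0, 0], [0, 0, 0, 0, 0, 0], [0, 0, 0, 0, 0, 0], [0, 0, 0, 0, 0, 0]]
  jaw: 0.0
  squeeze: 80

```text
time: 21.75
tool_pos: [520.4, 335.4, 14.5]
tcp_rot: [179.9, -0.1, 89.8]
ft_force: [-2.8, -1.0, 6.8]
finger_gap: 33.2
grip_force: 79.7
```

>>> play_rows:
  motion:
    - [[0, 0, 0, 0, 0, 0], [0, 0, -2, 0, 0, 0], [0, 0, -5, 0, 0, 0], [0, 0, -9, 0, 0, 0], [0, 0, -13, 0, 0, 0]]

```text
time: 22.25
tool_pos: [518.1, 334.1, 142.5]
tcp_rot: [-179.9, 0.1, 89.8]
ft_force: [0.4, 1.1, -4.9]
finger_gap: 33.3
grip_force: 81.4
```

```bash
python3 plan.py 519.5,334.8,142.3,89.8 410,-307.5,110,90,160 410,-307.5,45,90; python3 - <<'E'
from h import *
s=optics.snapshot("side");p=s["pixels"]
e=sensors.sense();X=e["tool_pos"];print(X,e["finger_gap"],e["grip_force"])
m=cv2.inRange(cv2.cvtColor(p,cv2.COLOR_RGB2HSV),(18,60,60),(35,255,255))
u,v=proj(s,X).astype(int);k=m[v-25:v+20,u-15:u+15];ys,xs=np.nonzero(k);print(u,v,xs.min()+u-15,xs.max()+u-15,ys.min()+v-25,ys.max()+v-25)
for o in(-5,0,5): print(o,proj(s,X+[0,o+18,-12]),proj(s,X+[0,o,45]))
E
```

```text
[-12.9, -2.1, 0.6] -0.0
[-12.8, -2.2, 0.7] -0.0
[-12.9, -2.1, 0.6] -0.0
[-12.8, -2.2, 0.7] -0.0
[-12.9, -2.1, 0.6] -0.0
  -> [410.3, -307.8, 110.3, 89.8]
[0.0, -0.0, 6.5] -0.0
  -> [410.3, -307.8, 45.3, 89.8]
[521.96718581 336.25712498 151.83381598] 33.090411898469334 81.59693502006121
334 243 330 341 235 254
-5 [333.83019003 250.14571942] [334.67241469 230.90737825]
0 [333.78947619 251.35610354] [334.63384712 232.07313674]
5 [333.74849142 252.57456943] [334.59501875 233.24680474]
```

>>> play_rows:
  motion:
    - [[-3.2, -0.5, 0.1, 0, 0, 0], [-6.4, -1.0, 0.3, 0, 0, 0], [-9.6, -1.6, 0.5, 0, 0, 0], [-12.9, -2.1, 0.6, 0, 0, 0], [-12.9, -2.1, 0.6, 0, 0, 0]]

```text
time: 22.8
tool_pos: [496.4, 202.0, 134.9]
tcp_rot: [-179.9, 0.1, 89.7]
ft_force: [-0.1, -0.3, -6.3]
finger_gap: 33.0
grip_force: 81.5
```

>>> play_rows:
  motion:
    - [[-3.2, -0.5, 0.1, 0, 0, 0], [-6.4, -1.0, 0.3, 0, 0, 0], [-9.6, -1.6, 0.5, 0, 0, 0], [-12.8, -2.2, 0.7, 0, 0, 0], [-12.8, -2.2, 0.7, 0, 0, 0]]

```text
time: 23.3
tool_pos: [474.1, 74.8, 128.3]
tcp_rot: [-179.9, 0.1, 89.7]
ft_force: [0.1, 0.3, -5.7]
finger_gap: 33.3
grip_force: 81.5
```

>>> play_rows:
  motion:
    - [[-3.2, -0.5, 0.1, 0, 0, 0], [-6.4, -1.0, 0.3, 0, 0, 0], [-9.6, -1.6, 0.5, 0, 0, 0], [-12.9, -2.1, 0.6, 0, 0, 0], [-12.9, -2.1, 0.6, 0, 0, 0]]

```text
time: 23.8
tool_pos: [453.3, -53.8, 122.9]
tcp_rot: [-180.0, 0.1, 89.6]
ft_force: [-0.3, 0.7, -5.5]
finger_gap: 33.2
grip_force: 81.5
```

>>> play_rows:
  motion:
    - [[-3.2, -0.5, 0.1, 0, 0, 0], [-6.4, -1.0, 0.3, 0, 0, 0], [-9.6, -1.6, 0.5, 0, 0, 0], [-12.8, -2.2, 0.7, 0, 0, 0], [-12.8, -2.2, 0.7, 0, 0, 0]]

```text
time: 24.3
tool_pos: [431.2, -181.4, 116.1]
tcp_rot: [-180.0, 0.1, 89.7]
ft_force: [0.4, 0.9, -6.0]
finger_gap: 33.5
grip_force: 81.6
```

>>> play_rows:
  motion:
    - [[-3.2, -0.5, 0.1, 0, 0, 0], [-6.4, -1.0, 0.3, 0, 0, 0], [-9.6, -1.6, 0.5, 0, 0, 0], [-12.9, -2.1, 0.6, 0, 0, 0], [-12.9, -2.1, 0.6, 0, 0, 0]]

```text
time: 24.8
tool_pos: [410.2, -310.4, 110.3]
tcp_rot: [180.0, 0.1, 89.7]
ft_force: [-0.4, -0.1, -6.1]
finger_gap: 33.4
grip_force: 81.6
```

>>> play_rows:
  motion:
    - [[0, 0, 2, 0, 0, 0], [0, 0, 4, 0, 0, 0], [0, 0, 6.5, 0, 0, 0], [0, 0, 6.5, 0, 0, 0], [0, 0, 6.5, 0, 0, 0]]

```text
time: 25.3
tool_pos: [410.3, -306.6, 45.1]
tcp_rot: [-179.9, -0.1, 89.9]
ft_force: [-0.1, -1.1, -5.3]
finger_gap: 33.1
grip_force: 81.8
```

>>> play_rows:
  motion:
    - [[0, 0, 0, 0, 0, 0], [0, 0, 0, 0, 0, 0], [0, 0, 0, 0, 0, 0], [0, 0, 0, 0, 0, 0]]

```text
time: 25.7
tool_pos: [410.5, -308.3, 46.0]
tcp_rot: [179.9, 0.0, 89.8]
ft_force: [-0.4, 0.3, -5.9]
finger_gap: 33.0
grip_force: 81.8
```

```bash
python3 - <<'E'
from h import *
s=optics.snapshot("side");p=s["pixels"]
e=sensors.sense();X=e["tool_pos"];print(X,e["finger_gap"],e["grip_force"],proj(s,X),"bottom front",proj(s,X+[0,18,-12]), "hole rim near",proj(s,[409.7,-307.4+26,12]))
cv2.imwrite("pics/c10.png",cv2.resize(p[120:190,325:405,::-1],None,fx=7,fy=7,interpolation=cv2.INTER_CUBIC))
E
```

```text
[ 410.35100961 -308.19884936   45.84568364] 33.10991508962269 81.75146823108662 [363.01643787 160.41109954] bottom front [362.93625458 165.07625178] hole rim near [362.76398496 170.58462661]
```

View pics/c10.png

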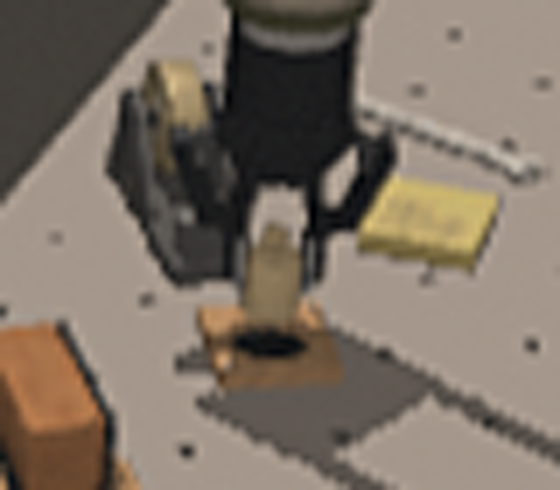

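The weight bottom at about (364,166) is over the hole centred near column 363.6, and the tape dispenser stands just behind and left of the gripper. Lowering gently while watching the force.

>>> play_rows:
  motion:
    - [[-0.2, 0, 0.6, 0, 0, 0], [-0.2, 0, 1.2, 0, 0, 0], [-0.2, 0, 1.8, 0, 0, 0], [-0.2, 0, 2.3, 0, 0, 0], [-0.2, 0, 2.3, 0, 0, 0]]

```text
time: 26.25
tool_pos: [409.3, -309.2, 20.9]
tcp_rot: [-179.9, -0.1, 89.8]
ft_force: [0.2, 0.8, -5.1]
finger_gap: 33.1
grip_force: 81.7
```

>>> play_rows:
  motion:
    - [[0, 0, 0.2, 0, 0, 0], [0, 0, 0.4, 0, 0, 0], [0, 0, 0.5, 0, 0, 0], [0, 0, 0.5, 0, 0, 0], [0, 0, 0.5, 0, 0, 0]]

```text
time: 26.75
tool_pos: [410.4, -310.3, 18.5]
tcp_rot: [180.0, 0.0, 89.8]
ft_force: [-4.2, 3.1, 5.0]
finger_gap: 33.2
grip_force: 83.0
```

>>> play_rows:
  motion:
    - [[0, 0, -0.1, 0, 0, 0], [0, 0, -0.1, 0, 0, 0], [0, 0, -0.1, 0, 0, 0], [0, 0, -0.1, 0, 0, 0], [0, 0, -0.1, 0, 0, 0]]
  jaw: 0.65

```text
time: 27.25
tool_pos: [410.2, -310.1, 18.4]
tcp_rot: [180.0, 0.0, 89.8]
ft_force: [0.5, 0.5, -0.9]
finger_gap: 55.0
grip_force: 0.0
```

>>> play_rows:
  motion:
    - [[0, 0, -2, 0, 0, 0], [0, 0, -5, 0, 0, 0], [0, 0, -10, 0, 0, 0], [0, 0, -13, 0, 0, 0], [0, 0, -13, 0, 0, 0]]

```text
time: 27.75
tool_pos: [412.9, -312.5, 154.4]
tcp_rot: [179.6, 0.4, 89.8]
ft_force: [0.2, -0.5, 0.6]
finger_gap: 55.5
grip_force: 0.0
```

```bash
python3 plan.py 410.3,-309.8,148.3,89.8 560,-50,190,60,200 612,189,180,15,200 612,189,110,15; python3 - <<'E'
from h import *
s=optics.snapshot("side");p=s["pixels"]
print(proj(s,[409.7,-307.4,4]),proj(s,[409.7,-307.4,54]))
cv2.imwrite("pics/c11.png",cv2.resize(p[120:190,325:405,::-1],None,fx=7,fy=7,interpolation=cv2.INTER_CUBIC))
E
```

```text
[13.0, 7.4, -2.1] 15.0
[14.5, 3.9, -2.1] 15.0
  -> [560.4, -50.4, 190.3, 59.8]
[11.6, -3.8, 0.5] 22.0
[9.4, -7.9, 0.5] 23.0
  -> [611.8, 189.0, 180.3, 14.8]
[0.0, 0.0, 7.0] -0.0
  -> [611.8, 189.0, 110.3, 14.8]
[362.43207123 168.89388783] [363.32383066 158.85488144]
```

View pics/c11.png

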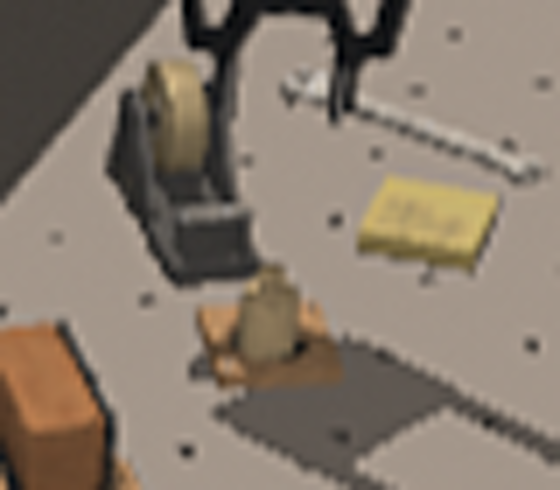

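The weight is down in its hole: the knob is at (363.6,158.9), against a predicted (363.3,158.9). The tape dispenser hasn't moved. Next is the glue stick.

>>> play_rows:
  motion:
    - [[13.0, 7.4, -2.1, 0, 0, 15], [13.0, 7.4, -2.1, 0, 0, 15], [13.0, 7.4, -2.1, 0, 0, 15], [13.0, 7.4, -2.1, 0, 0, 15], [13.0, 7.4, -2.1, 0, 0, 15]]

```text
time: 28.3
tool_pos: [484.5, -178.6, 168.0]
tcp_rot: [-179.9, -0.0, 75.0]
ft_force: [-0.7, -0.0, 1.1]
finger_gap: 55.7
grip_force: 0.0
```

>>> play_rows:
  motion:
    - [[14.5, 3.9, -2.1, 0, 0, 15], [14.5, 3.9, -2.1, 0, 0, 15], [14.5, 3.9, -2.1, 0, 0, 15], [14.5, 3.9, -2.1, 0, 0, 15], [14.5, 3.9, -2.1, 0, 0, 15]]

```text
time: 28.8
tool_pos: [559.9, -50.7, 189.1]
tcp_rot: [-179.9, 0.1, 59.9]
ft_force: [0.0, -0.2, -0.3]
finger_gap: 55.4
grip_force: 0.0
```

>>> play_rows:
  motion:
    - [[11.6, -3.8, 0.5, 0, 0, 22], [11.6, -3.8, 0.5, 0, 0, 22], [11.6, -3.8, 0.5, 0, 0, 22], [11.6, -3.8, 0.5, 0, 0, 22], [11.6, -3.8, 0.5, 0, 0, 22]]

```text
time: 29.3
tool_pos: [584.9, 66.9, 184.1]
tcp_rot: [-180.0, 0.1, 37.9]
ft_force: [1.0, -0.6, -0.3]
finger_gap: 55.4
grip_force: 0.0
```

>>> play_rows:
  motion:
    - [[9.4, -7.9, 0.5, 0, 0, 23], [9.4, -7.9, 0.5, 0, 0, 23], [9.4, -7.9, 0.5, 0, 0, 23], [9.4, -7.9, 0.5, 0, 0, 23], [9.4, -7.9, 0.5, 0, 0, 23]]

```text
time: 29.8
tool_pos: [611.4, 186.7, 179.7]
tcp_rot: [179.9, 0.1, 14.9]
ft_force: [0.6, 0.6, 0.1]
finger_gap: 55.7
grip_force: 0.0
```

>>> play_rows:
  motion:
    - [[0, 0, 3, 0, 0, 0], [0, 0, 7, 0, 0, 0], [0, 0, 7, 0, 0, 0], [0, 0, 7, 0, 0, 0], [0, 0, 7, 0, 0, 0]]

```text
time: 30.3
tool_pos: [612.9, 188.0, 112.9]
tcp_rot: [180.0, -0.2, 14.8]
ft_force: [-0.5, -0.4, 1.2]
finger_gap: 55.7
grip_force: 0.0
```

```bash
python3 - <<'E'
from h import *
s=optics.snapshot("side");p=s["pixels"]
e=sensors.sense();X=e["tool_pos"];print(X,e["tcp_rot"],proj(s,X),"top/bottom at target",proj(s,[611.8,189,86]),proj(s,[611.8,189,0]))
cv2.imwrite("pics/c12.png",cv2.resize(p[175:265,260:350,::-1],None,fx=6,fy=6,interpolation=cv2.INTER_CUBIC))
E
```

```text
[613.24417616 188.43554058 113.33453213] [179.98209237  -0.23304923  14.79313564] [306.2490762  220.35621601] top/bottom at target [306.72482841 227.00774445] [306.84101867 246.53661962]
```

View pics/c12.png

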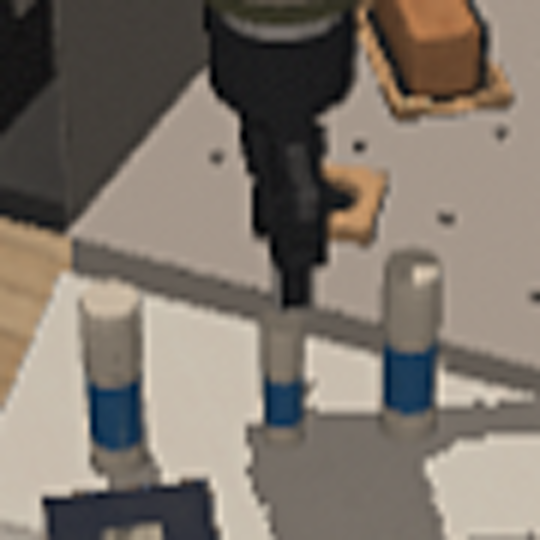

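The small stick is at column 307, as predicted, between the two tall look-alikes and in line with the fingers. Descending.

>>> play_rows:
  motion:
    - [[0, 0, 2, 0, 0, 0], [0, 0, 4, 0, 0, 0], [0, 0, 6, 0, 0, 0], [0, 0, 6.9, 0, 0, 0], [0, 0, 6.9, 0, 0, 0]]

```text
time: 30.85
tool_pos: [611.2, 188.8, 41.2]
tcp_rot: [180.0, 0.0, 14.8]
ft_force: [0.1, -1.1, -0.9]
finger_gap: 55.5
grip_force: 0.0
```

>>> play_rows:
  motion:
    - [[0, 0, 0, 0, 0, 0], [0, 0, 0, 0, 0, 0], [0, 0, 0, 0, 0, 0], [0, 0, 0, 0, 0, 0], [0, 0, 0, 0, 0, 0]]
  jaw: 0.0
  squeeze: 25

```text
time: 31.35
tool_pos: [612.6, 189.2, 42.9]
tcp_rot: [180.0, -0.1, 14.8]
ft_force: [-0.7, 0.8, 6.1]
finger_gap: 24.0
grip_force: 26.4
```

>>> play_rows:
  motion:
    - [[0, 0, 0, 0, 0, 0], [0, 0, -3, 0, 0, 0], [0, 0, -7, 0, 0, 0], [0, 0, -11, 0, 0, 0], [0, 0, -14, 0, 0, 0]]

```text
time: 31.85
tool_pos: [612.1, 189.1, 184.5]
tcp_rot: [180.0, -0.2, 14.8]
ft_force: [0.2, 0.5, -0.3]
finger_gap: 24.0
grip_force: 26.1
```

```bash
python3 plan.py 611.8,189,181.3,14.8 600.4,-18.4,150,15,110 600.4,-18.4,70,15
```

```text
[-3.2, 9.9, 1.6] -0.0
[-3.2, 9.9, 1.5] -0.0
  -> [600.5, -18.8, 150.3, 14.8]
[-0.0, -0.0, 8.0] -0.0
  -> [600.5, -18.8, 70.3, 14.8]
```

>>> play_rows:
  motion:
    - [[-0.8, 2.5, 0.4, 0, 0, 0], [-1.6, 5.0, 0.8, 0, 0, 0], [-2.4, 7.5, 1.2, 0, 0, 0], [-3.2, 9.9, 1.6, 0, 0, 0], [-3.2, 9.9, 1.6, 0, 0, 0]]

```text
time: 32.35
tool_pos: [605.3, 82.1, 164.6]
tcp_rot: [180.0, 0.1, 14.7]
ft_force: [0.8, 0.4, -0.1]
finger_gap: 24.2
grip_force: 26.1
```

>>> play_rows:
  motion:
    - [[-0.8, 2.5, 0.4, 0, 0, 0], [-1.6, 5.0, 0.8, 0, 0, 0], [-2.4, 7.5, 1.2, 0, 0, 0], [-3.2, 9.9, 1.5, 0, 0, 0], [-3.2, 9.9, 1.5, 0, 0, 0]]

```text
time: 32.85
tool_pos: [599.8, -21.1, 149.9]
tcp_rot: [180.0, 0.1, 14.7]
ft_force: [-0.3, -0.7, -0.4]
finger_gap: 23.5
grip_force: 26.1
```

>>> play_rows:
  motion:
    - [[0, 0, 2, 0, 0, 0], [0, 0, 5, 0, 0, 0], [0, 0, 8, 0, 0, 0], [0, 0, 8, 0, 0, 0], [0, 0, 8, 0, 0, 0]]

```text
time: 33.35
tool_pos: [599.9, -17.9, 70.4]
tcp_rot: [-180.0, 0.1, 14.8]
ft_force: [0.1, -0.2, 0.2]
finger_gap: 24.0
grip_force: 26.1
```

>>> play_rows:
  motion:
    - [[0, 0, 0, 0, 0, 0], [0, 0, 0, 0, 0, 0], [0, 0, 0, 0, 0, 0], [0, 0, 0, 0, 0, 0], [0, 0, 0, 0, 0, 0]]

```text
time: 33.85
tool_pos: [600.4, -18.9, 70.7]
tcp_rot: [180.0, -0.0, 14.8]
ft_force: [-0.2, 0.3, -0.5]
finger_gap: 23.8
grip_force: 26.1
```

```bash
python3 - <<'E'
from h import *
s=optics.snapshot("side");p=s["pixels"]
e=sensors.sense();X=e["tool_pos"];print(X,e["tcp_rot"],e["finger_gap"],"stick bottom",proj(s,X+[0,0,-42]),"hole",proj(s,[600.4,-18.4,12]))
hsv=cv2.cvtColor(p,cv2.COLOR_RGB2HSV)[185:225,300:330]
m=cv2.inRange(hsv,(95,110,50),(125,255,255));ys,xs=np.nonzero(m);print("blue cols",xs.min()+300,xs.max()+300,"rows",ys.min()+185,ys.max()+185, xs.mean()+300)
cv2.imwrite("pics/c13.png",cv2.resize(p[160:230,280:350,::-1],None,fx=7,fy=7,interpolation=cv2.INTER_CUBIC))
E
```

```text
[600.34771539 -18.89227737  70.57988464] [ 1.79993899e+02 -2.14032461e-02  1.48084602e+01] 23.614037215744496 stick bottom [314.03857653 202.82145847] hole [313.99053711 206.44043153]
blue cols 312 316 rows 196 201 313.7368421052632
```

View pics/c13.png

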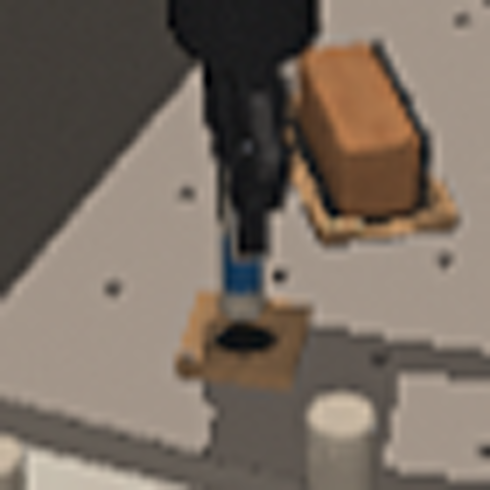

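The stick hangs over its hole: stick at column 314.6, hole at 315. Lowering.

>>> play_rows:
  motion:
    - [[0, 0, 0.7, 0, 0, 0], [0, 0, 1.4, 0, 0, 0], [0, 0, 2.1, 0, 0, 0], [0, 0, 2.4, 0, 0, 0], [0, 0, 2.4, 0, 0, 0]]

```text
time: 34.4
tool_pos: [600.3, -18.8, 46.5]
tcp_rot: [-180.0, 0.0, 14.8]
ft_force: [-2.5, 1.0, 7.5]
finger_gap: 23.3
grip_force: 26.5
```

>>> play_rows:
  motion:
    - [[0, 0, 0, 0, 0, 0], [0, 0, 0, 0, 0, 0], [0, 0, 0, 0, 0, 0]]

```text
time: 34.7
tool_pos: [600.3, -18.8, 46.6]
tcp_rot: [180.0, -0.0, 14.8]
ft_force: [-1.7, 1.0, 5.2]
finger_gap: 23.5
grip_force: 26.5
```

On the floor at z 46.6, as expected. I'll release, withdraw and check.

>>> play_rows:
  motion:
    - [[0, 0, -0.1, 0, 0, 0], [0, 0, -0.1, 0, 0, 0], [0, 0, -0.1, 0, 0, 0], [0, 0, -0.1, 0, 0, 0], [0, 0, -0.1, 0, 0, 0]]
  jaw: 0.6

```text
time: 35.2
tool_pos: [600.1, -18.8, 47.1]
tcp_rot: [-180.0, 0.0, 14.8]
ft_force: [0.5, -0.6, -0.1]
finger_gap: 51.2
grip_force: 0.0
```

>>> play_rows:
  motion:
    - [[0, 0, -2, 0, 0, 0], [0, 0, -5, 0, 0, 0], [0, 0, -10, 0, 0, 0], [0, 0, -14, 0, 0, 0], [0, 0, -18, 0, 0, 0]]

```text
time: 35.7
tool_pos: [600.1, -18.9, 229.3]
tcp_rot: [180.0, -0.0, 14.8]
ft_force: [0.7, -0.0, -0.6]
finger_gap: 51.2
grip_force: 0.0
```

>>> play_rows:
  motion:
    - [[0, 0, 0, 0, 0, 0], [0, 0, 0, 0, 0, 0], [0, 0, 0, 0, 0, 0], [0, 0, 0, 0, 0, 0], [0, 0, 0, 0, 0, 0]]

```text
time: 36.2
tool_pos: [599.4, -18.8, 225.6]
tcp_rot: [-179.9, 0.1, 14.8]
ft_force: [-0.1, 0.3, -0.3]
finger_gap: 51.3
grip_force: 0.0
```

```bash
python3 - <<'E'
from h import *
s=optics.snapshot("side");p=s["pixels"]
print(sensors.sense()["tool_pos"],"glue top expected",proj(s,[600.4,-18.4,90]),proj(s,[600.4,-18.4,4]))
cv2.imwrite("pics/c14.png",cv2.resize(p[135:235,290:390,::-1],None,fx=6,fy=6,interpolation=cv2.INTER_CUBIC))
E
```

```text
[599.57828967 -18.77018977 225.85393685] glue top expected [314.11549051 189.38241437] [313.97812613 208.1325375 ]
```

View pics/c14.png

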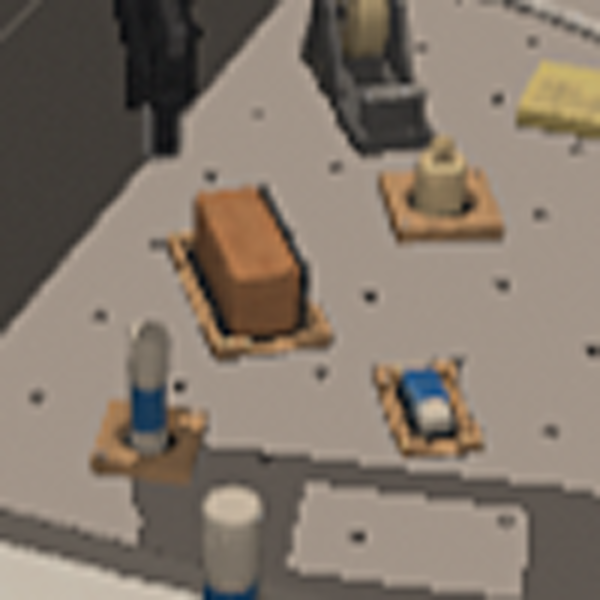

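All four tools are upright or flat in their nests. The glue stick's top is at (315,190), against a predicted (314,189).

```bash
python3 -c "
from bench import job
print(job.hand_in())"
```

```text
the job is handed in; nothing more can be done
None
```

I put all four tools in their own nests and handed the job in at about 36 s; the last picture shows each one seated, but the hand-in returned no verdict.

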